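# Open the ratchet stop of the packing rack

## Robot

A 6-joint arm with a two-finger parallel gripper is mounted at the origin on the work surface. World frame = base frame: x ahead of the robot, y to its left, z up, the work surface at z = 0. Lengths are in m, angles in rad, forces in N, time in s.
With the tool pointing down it reaches from about 0.3 to 0.825 m from the base axis. Payload 5.4 kg.
Tool frame: the origin (TCP) lies midway between the tips of the shut fingers; the grasp point (between the pads) lies 19 mm behind it; z points along the fingers, y is the line along which they close (so a half turn about z gives the same grasp; the last joint's range is limited). The gripper opens to 92 mm and grips with 3 to 60 N. Pads are 20 mm wide; open, the fingers measure 128 mm over their backs; the gripper's body (75 mm by 189 mm) begins 69 mm behind the grasp point.
Start: joints at [-1.363, 0.158, 1.597, -0, 1.386, -0.21], TCP at [0.233, -0.526, 0.215] pointing down, gripper open.
Joint ranges: [-2.91, 2.91], [-0.94, 2.29], [0.18, 2.7], [-1.29, 4.43], [0.17, 2.64], [-3, 3]. Speed limits (rad/s): [2.57, 2.57, 3.14, 3.14, 3.14, 3.14].

## Interface

Orientations are given as a rotation vector (axis times angle).
In Python, from plant import env gives the robot as it stands.
- The arm moves only by the shell command python3 -m jog 'ROWS' [FORCE]. ROWS is text: rows parted by semicolons, each of 7 numbers parted by spaces: the turn, a rotation vector about the world's x, y, z in rad, then the shift along the world's x, y, z in mm, then the finger opening in mm, from 0 to 91.9. A call has 1 to 20 rows; each row shifts and turns the commanded pose from where the row before left it; what a row does not reach is not made up. A row lasts 1/10 s, in which the tool goes at most 50 mm and 8.59 degrees, less where a joint would pass 70% of its speed; a pose out of reach is approached as far as the arm can. A call with a gripper value outside its range is refused whole. The fingers move at their own pace and stop on an object; FORCE is the grip in N (left out, the last holds). Time passes only in rows, so rows that do not move let the fingers close. It gives the time, the measured TCP pose, the force, the opening and the grip force at its end, in the units of the state.
- env.sense(): the state, without advancing time (a new reading comes with each control period).
- env.grab_frame(name): name is "scene" or "side" or "wrist"; returns a dict with "img" (400x640x3 uint8, red, green, blue), "z_map" (400x640 float32, m along the optical axis (not along the pixel's ray), 0 where there is no reading), "camera_matrix" (3x3 intrinsics, pixels), "rvec" (rotation vector, rad) and "tvec" (3), from world to camera coordinates, as OpenCV has them. Camera axes: x right, y down, z forward; pixel columns grow to the right and rows downward; lengths in m; the calibration is good to about 2 mm. A picture is of the moment at which its call begins.
- env.job_done(): hands the job in; it is judged then, once.
The state is a dict: "time": time; "joint_positions": joint angles; "joint_vel": joint speeds; "tau": joint torques, N m; "eef_pos": TCP position; "ee_rot": TCP orientation; "contact_force": force on the tool from outside, world axes, zero at the start; "torque": the same for the moment, N m; "width": opening from 0.0 (shut) to 1.0 (fully open); "finger_force": force on a finger pad.
Only numpy, scipy, OpenCV 4.12 (cv2) and the standard library are available. Lean on these libraries where they do the work, as an engineer would, in place of code of your own. Each camera call takes 0.05 s, during which the arm holds its last target. There are 200 camera calls.

## Task

The packing rack needs room for the next pot: with a fingertip press the orange release on the blue sliding stop all the way down, and keeping it down push the stop back along its toothed bar until it is fully home against the red end block; then let go and move clear. Push it, do not grip it or ram it hard, and leave the blue pot in the row and the crockery beside the rack standing where they are.

Things in the scene. Friction and masses are not known exactly. Their poses are not given: they have to be found in the camera images.
- rack: Packing rack fixed to the counter: plywood board 180 x 375 x 12 mm, toothed steel bar (26 mm wide, top at 36 mm) along its y axis. Origin on the counter under the bar's centre line. +y points from the aluminium fence (inner face y = -186 mm) to the red end block (inner face y = 136 mm, top at 50 mm): the opening direction. The pot stands on its -x side between fence and jaw.
- stop (a joint): Position (m) of the blue sliding stop along the bar, growing to rack +y: 0 nearest the fence, 0.13 fully home against the red end block. Slides with about 2 N of friction. With the release up the ratchet blocks it towards +y after at most 10 mm of play; towards the fence it clicks over the teeth.
- release (a joint): Angle (rad) of the orange release rocker on the stop: 0 to 0.14 when let go (its nose may rest part-way up a tooth), 0.25 fully pressed, a hard stop. Springs back. The pawl clears the teeth above about 0.15 and the stop then slides. Pressing beside the push plate takes about 2 N at first, 5 N fully down.
- thumb_pad (a point): Centre of the top of the orange pad, 46 mm (rack x) by 38 mm (rack y), with two black ribs; 65 to 72 mm above the counter when let go. Rides with the stop, on the fence (-y) side of the blue push plate. Tips about a pivot 52 mm to its +y and 16 mm below: fully pressed, a fingertip on it is some 10 mm lower beside the push plate, 13 mm at the centre.
- push_face (a point): On the blue upright push plate (52 mm wide in rack x, 9 mm thick, 62 to 108 mm above the counter): middle of the face that looks to rack -y, 95 mm up. The pad spans 3 to 41 mm in front of it. A fingertip pressing the pad can push the stop to +y against this face. On the -x side the aluminium jaw plate reaches 124 mm from the bar, top at 96 mm.
- row_pot_center (a point): Centre (37 mm above its foot) of the blue lidded pot standing in the rack's row by the fence: 94 mm across the lid, 102 mm across the small handles, 74 mm high to the lid knob. Leave it standing there.
- orange_pot_center (a point): Centre (37 mm above its foot) of a loose orange lidded pot, 94 mm across and 74 mm high, on the counter beyond the rack. Leave alone.
- pink_mug_center (a point): Centre (half-way up) of a loose pink mug, 72 mm across without its handle, 75 mm high, beyond the rack. Leave alone.
- yellow_bowl_center (a point): Centre (half-way up) of a loose yellow bowl, 100 mm across the rim, 50 mm high, beyond the rack. Leave alone.

How it is judged:
By the outcome, as a careful person would: the job done as asked, in the order asked, and still so for the second after the job is handed in, with the robot touching nothing.
It also fails if it takes over 38 s, if anything falls off the work surface, if the arm or the gripper's body presses on something with over 40 N, if the wrist force passes 120 N, or if a joint passes its speed limit or range.

## Working session

There is one attempt and no reset: what is moved stays moved. The work goes in short steps, Python scripts to look and compute and a shell command to move; the robot and the scene stay as the last step left them, time stands still between calls to the robot, and variables do not carry over. Pictures are saved under pics/ and viewed, at most 10 in all, crops included, and the job is handed in when it is done.

```bash
mkdir -p pics; ls
python3 - <<'E'
from plant import env
import cv2,numpy as np
print(env.sense())
for n in("scene","side"):
    f=env.grab_frame(n); np.savez(f"pics/{n}.npz",**f); cv2.imwrite(f"pics/{n}0.png",f["img"][:,:,::-1])
    R=cv2.Rodrigues(f["rvec"])[0]; print(n,-R.T@f["tvec"],R[2])
E
```

```text
pics
{'time': 0.0, 'joint_positions': array([-1.36308420e+00,  1.59065620e-01,  1.59822344e+00,  2.37130732e-05,
        1.38617797e+00, -2.10092446e-01]), 'joint_vel': array([-5.89793157e-05,  8.71767489e-04, -6.85454213e-04, -6.13943540e-05,
       -1.15085338e-03, -7.49103388e-04]), 'tau': array([ 1.33286219e-03, -3.85562718e+01, -3.22113311e+01,  7.03643868e-02,
        3.77044198e-02, -1.25576298e-04]), 'eef_pos': array([ 0.23317021, -0.52492415,  0.21361401]), 'ee_rot': array([-3.07145961e+00, -6.51127454e-01, -4.00891945e-05]), 'contact_force': array([ 0.03580766, -0.13609675,  0.21492606]), 'torque': array([-0.04523401,  0.00243697, -0.06082384]), 'finger_force': 0.0, 'width': 0.9959890188671018}
scene [0.95490456 0.00943227 0.61630309] [-0.56827136  0.06768103 -0.82005301]
side [0.27051793 0.47836893 0.5907443 ] [ 0.43204834 -0.58974529 -0.68230105]
```

View pics/scene0.png

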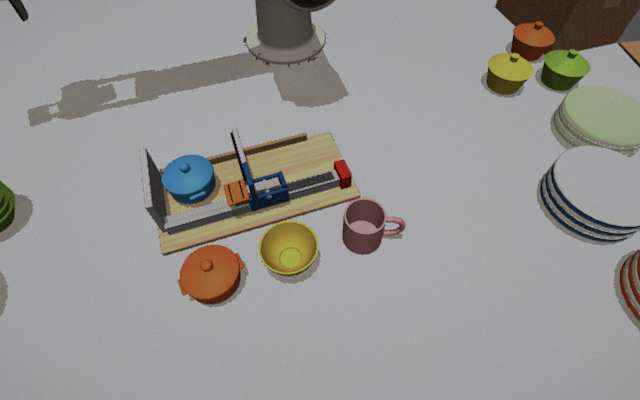

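View pics/side0.png

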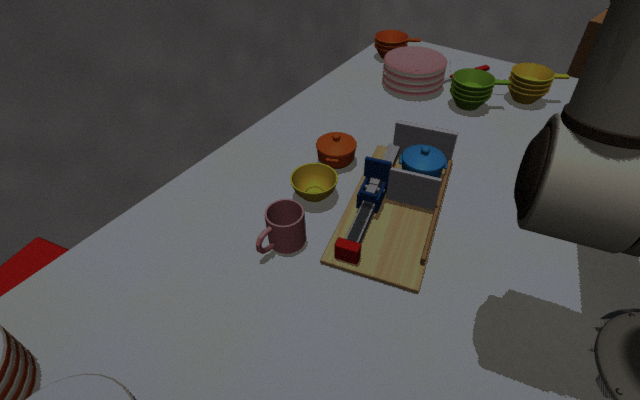

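The scene view shows the rack: fence at (155,185), blue pot (189,178), orange pad (237,192), blue stop (265,190) and red block (343,174). The loose pot, bowl and mug are nearer the camera, on the far side of the bar from the robot. Next I'll measure these.

```bash
cat > h.py <<'E'
import numpy as np,cv2
def cloud(f):
    z=f["z_map"]; K=f["camera_matrix"]; v,u=np.mgrid[:400,:640]
    c=np.stack([(u-K[0,2])/K[0,0]*z,(v-K[1,2])/K[1,1]*z,z],-1)
    R=cv2.Rodrigues(f["rvec"])[0]
    return (c-np.asarray(f["tvec"]).ravel())@R, cv2.cvtColor(f["img"],cv2.COLOR_RGB2HSV)
def sel(f,lo,hi,box,zr):
    P,H=cloud(f); m=cv2.inRange(H,lo,hi)>0; b=np.zeros_like(m); b[box[1]:box[3],box[0]:box[2]]=1
    return P[m&b&(f["z_map"]>0)&(P[...,2]>zr[0])&(P[...,2]<zr[1])]
E
python3 - <<'E'
from h import *
fs={n:dict(np.load(f"pics/{n}.npz")) for n in("scene","side")}
def show(t,p):
    if len(p)<4: print(t,len(p)); return
    print(t,len(p),"med",np.median(p,0).round(3),"lo",np.percentile(p,3,0).round(3),"hi",np.percentile(p,97,0).round(3), "rect",[np.round(a,3) for a in cv2.minAreaRect(p[:,:2].astype(np.float32))])
s=fs["scene"];d=fs["side"]
show("red top",sel(s,(0,150,60),(5,255,255),(325,150,360,195),(.044,.06)))
show("red top side",sel(d,(0,150,60),(5,255,255),(325,230,370,270),(.044,.06)))
show("pad",sel(s,(5,150,60),(16,255,255),(220,170,255,210),(.05,.09)))
show("board",sel(s,(12,30,80),(28,170,255),(150,125,370,250),(.004,.02)))
show("plate scene",sel(s,(105,120,20),(125,255,255),(232,150,295,210),(.06,.12)))
show("plate side",sel(d,(105,120,20),(125,255,255),(355,150,395,215),(.06,.12)))
show("plate top side",sel(d,(105,120,20),(125,255,255),(355,150,395,215),(.1,.115)))
show("blue pot",sel(s,(90,100,40),(106,255,255),(155,150,222,210),(.03,.09)))
for n in fs:
    P,H=cloud(fs[n])
    for x in ([(265,190),(245,165),(237,192),(343,165),(200,215),(320,185)] if n=="scene" else [(377,165),(375,185),(346,243),(365,225),(415,185)]): print(n,x,P[x[1],x[0]].round(3),H[x[1],x[0]])
f=s["img"][120:260,140:370]; g=d["img"][110:300,310:470]
cv2.imwrite("pics/c.png",np.hstack([cv2.resize(f,None,fx=2,fy=2,interpolation=2),np.pad(cv2.resize(g,None,fx=2,fy=2,interpolation=2)[:280],((0,0),(0,0),(0,0)))])[:,:,::-1])
E
```

```text
red top 204 med [0.504 0.087 0.051] lo [0.484 0.077 0.046] hi [0.524 0.099 0.053] rect [array([0.503, 0.088]), array([0.043, 0.019]), np.float64(13.589)]
red top side 221 med [0.502 0.09  0.049] lo [0.482 0.079 0.047] hi [0.521 0.101 0.051] rect [array([0.502, 0.089]), array([0.043, 0.021]), np.float64(15.427)]
pad 436 med [ 0.55  -0.106  0.069] lo [ 0.528 -0.126  0.066] hi [ 0.571 -0.089  0.071] rect [array([ 0.549, -0.106]), array([0.047, 0.038]), np.float64(13.401)]
board 7243 med [ 0.519 -0.05   0.013] lo [ 0.397 -0.241  0.011] hi [0.626 0.089 0.016] rect [array([ 0.538, -0.071]), array([0.255, 0.38 ]), np.float64(15.979)]
plate scene 451 med [ 0.548 -0.069  0.07 ] lo [ 0.513 -0.089  0.061] hi [ 0.568 -0.021  0.11 ] rect [array([ 0.533, -0.055]), array([0.063, 0.069]), np.float64(10.447)]
plate side 662 med [ 0.537 -0.074  0.078] lo [ 0.513 -0.082  0.06 ] hi [ 0.563 -0.02   0.108] rect [array([ 0.533, -0.051]), array([0.051, 0.066]), np.float64(16.023)]
plate top side 122 med [ 0.541 -0.077  0.106] lo [ 0.519 -0.085  0.1  ] hi [ 0.563 -0.071  0.109] rect [array([ 0.541, -0.078]), array([0.05 , 0.009]), np.float64(15.979)]
blue pot 1976 med [ 0.509 -0.191  0.068] lo [ 0.46  -0.234  0.035] hi [ 0.538 -0.156  0.083] rect [array([ 0.494, -0.197]), array([0.091, 0.092]), np.float64(64.296)]
scene (265, 190) [ 0.547 -0.057  0.064] [ 0  6 80]
scene (245, 165) [ 0.523 -0.084  0.108] [107 176 106]
scene (237, 192) [ 0.55  -0.105  0.069] [ 13 183 159]
scene (343, 165) [0.494 0.09  0.051] [  0 200 158]
scene (200, 215) [ 0.569 -0.176  0.036] [ 10   5 152]
scene (320, 185) [0.524 0.043 0.034] [ 0  4 60]
side (377, 165) [ 0.542 -0.078  0.095] [106 235  25]
side (375, 185) [ 0.532 -0.059  0.062] [90  6 89]
side (346, 243) [0.505 0.089 0.049] [  1 229 106]
side (365, 225) [0.505 0.023 0.036] [150   8  90]
side (415, 185) [ 0.464 -0.093  0.071] [110  19  41]
```

View pics/c.png

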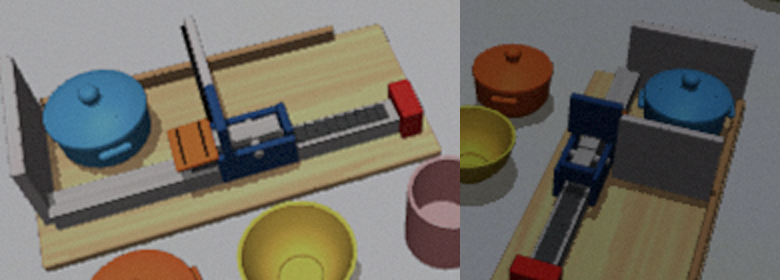

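Rack +y points about 14–15° from world +y towards −x. The pad centre is at (0.549, −0.106, 0.069), the push face near (0.543, −0.0835), and the red block's inner face about 100 mm beyond the stop. I'll shut the fingers and move above the pad, turned so the 20 mm finger width lies along the bar.

```bash
python3 -m jog '0 0 0.101 22 30 0 0;0 0 0.101 22 30 0 0;0 0 0.101 22 30 0 0;0 0 0.101 22 30 0 0;0 0 0.101 22 30 0 0;0 0 0.101 22 30 0 0;0 0 0.101 22 30 0 0;0 0 0.101 22 30 0 0;0 0 0.101 22 30 0 0;0 0 0.101 22 30 0 0;0 0 0.101 22 30 0 0;0 0 0.101 22 30 0 0;0 0 0.101 22 30 0 0;0 0 0.101 22 30 0 0;0 0 0 6 6 -40 0;0 0 0 0 0 -40 0;0 0 0 0 0 0 0;0 0 0 0 0 0 0' 10
python3 - <<'E'
from plant import env
from h import *
s=env.sense();R=cv2.Rodrigues(s["ee_rot"])[0];print(s["eef_pos"],"\n",R.round(3),s["contact_force"],s["joint_positions"].round(2),s["width"])
f=env.grab_frame("wrist");np.savez("pics/w.npz",**f)
d=env.grab_frame("side")
cv2.imwrite("pics/w1.png",np.hstack([cv2.resize(f["img"],(400,250)),cv2.resize(d["img"][100:300,260:580],(400,250))])[:,:,::-1])
P,H=cloud(f)
def show(t,p):
    if len(p)<4: print(t,len(p)); return
    print(t,len(p),"med",np.median(p,0).round(3),"rect",[np.round(a,4) for a in cv2.minAreaRect(p[:,:2].astype(np.float32))])
B=(0,0,640,400)
show("pad",sel(f,(5,150,40),(16,255,255),B,(.055,.08)))
show("platetop",sel(f,(100,120,15),(125,255,255),B,(.103,.113)))
show("red",sel(f,(0,150,40),(4,255,255),B,(.044,.056)))
E
```

```text
time: 1.9
eef_pos: [0.5468, -0.0994, 0.1345]
ee_rot: [-1.913, -2.49, 0.001]
contact_force: [0.4, -0.0, 0.6]
width: 0.006
finger_force: 0.0
[ 0.54675497 -0.09943969  0.13453048] 
 [[-0.258  0.966 -0.002]
 [ 0.966  0.258  0.001]
 [ 0.001 -0.001 -1.   ]] [ 3.65906421e-01 -5.26818368e-04  6.10934089e-01] [-0.4   0.18  1.73 -0.    1.23 -0.66] 0.0055039097362763675
pad 3919 med [ 0.679 -0.127  0.061] rect [array([ 0.6238, -0.1229]), array([0.0618, 0.2043]), np.float64(74.7335)]
platetop 1164 med [ 0.54  -0.079  0.109] rect [array([ 0.5405, -0.0798]), array([0.0506, 0.0095]), np.float64(13.5578)]
red 0
```

View pics/w1.png

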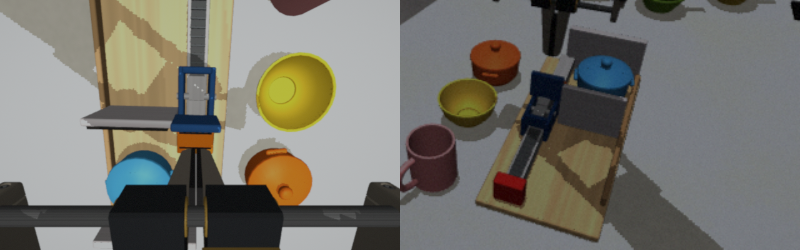

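The wrist view shows the shut fingers over the orange pad, just on the fence side of the blue plate. The side view agrees. The tip is 16 mm from the face and 1–2 mm off centre. Descending.

```bash
python3 -m jog '0 0 0 0 0 -20 0;0 0 0 0 0 -20 0;0 0 0 0 0 -15 0;0 0 0 0 0 -5 0;0 0 0 0 0 -3 0;0 0 0 0 0 -3 0;0 0 0 0 0 0 0'
```

```text
time: 2.7
eef_pos: [0.5481, -0.0999, 0.0694]
ee_rot: [1.912, 2.49, 0.001]
contact_force: [-0.2, 0.3, 0.6]
width: 0.003
finger_force: 0.1
```

```bash
python3 -m jog '0 0 0 0 0 -2 0;0 0 0 0 0 -2 0;0 0 0 0 0 -2 0;0 0 0 0 0 0 0'; python3 -m jog '0 0 0 0 0 -2 0;0 0 0 0 0 -1 0;0 0 0 0 0 0 0'
```

```text
time: 3.1
eef_pos: [0.5481, -0.0999, 0.0631]
ee_rot: [1.913, 2.49, 0.001]
contact_force: [1.0, -1.7, 3.8]
width: 0.008
finger_force: 2.6
time: 3.4
eef_pos: [0.5483, -0.1, 0.062]
ee_rot: [1.912, 2.49, 0.0]
contact_force: [-3.3, -1.0, 16.7]
width: 0.003
finger_force: 7.9
```

The release is on its hard stop: the tip is at 62 mm and the force jumped to 17 N. Next I'll slide up to the plate, easing z up as the contact nears the pivot.

```bash
python3 -m jog '0 0 0 -0.7 2.9 0.7 0;0 0 0 -0.7 2.9 0.7 0;0 0 0 -0.3 1.4 0 0;0 0 0 0 0 0 0'; python3 -m jog '0 0 0 -0.7 2.9 0 0;0 0 0 -0.7 2.9 0 0;0 0 0 -0.7 2.9 0 0;0 0 0 0 0 0 0'
```

```text
time: 3.8
eef_pos: [0.5465, -0.0926, 0.0624]
ee_rot: [1.912, 2.49, 0.001]
contact_force: [-1.8, -1.5, 9.6]
width: 0.007
finger_force: 4.9
time: 4.2
eef_pos: [0.5443, -0.0838, 0.0624]
ee_rot: [1.912, 2.49, 0.001]
contact_force: [-1.8, -0.8, 10.1]
width: 0.009
finger_force: 4.9
```

```bash
python3 -m jog '0 0 0 -0.7 2.9 -0.4 0;0 0 0 -0.7 2.9 0 0;0 0 0 -0.7 2.9 0 0;0 0 0 -0.9 3.9 0 0;0 0 0 -0.9 3.9 0 0;0 0 0 -0.9 3.9 0 0'
python3 - <<'E'
from plant import env
from h import *
f=env.grab_frame("wrist");s=env.sense()
p=sel(f,(100,120,15),(125,255,255),(0,0,640,400),(.1,.115));print(len(p),cv2.minAreaRect(p[:,:2].astype(np.float32)),s["eef_pos"],s["contact_force"])
E
```

```text
time: 4.8
eef_pos: [0.5397, -0.0639, 0.0623]
ee_rot: [1.912, 2.49, -0.0]
contact_force: [-2.0, -2.8, 11.5]
width: 0.003
finger_force: 5.9
3024 ((0.5316302180290222, -0.04204313084483147), (0.051150355488061905, 0.009654766879975796), 13.351558685302734) [ 0.53949865 -0.06323099  0.06225903] [-1.98427601 -1.10812754 12.81881212]
```

The stop has moved 39 mm with the tip, straight along the axis at 13.3°, and the release is still held down. Roughly 60 mm remains.

```bash
python3 -m jog '0 0 0 -0.9 3.9 0 0;0 0 0 -0.9 3.9 0 0;0 0 0 -0.9 3.9 0 0;0 0 0 -0.9 3.9 0 0;0 0 0 -0.9 3.9 0 0;0 0 0 -0.9 3.9 0 0;0 0 0 -0.9 3.9 0 0;0 0 0 -0.9 3.9 0 0;0 0 0 -0.9 3.9 0 0;0 0 0 -0.9 3.9 0 0;0 0 0 -0.5 1.9 0 0'
python3 - <<'E'
from plant import env
from h import *
f=env.grab_frame("wrist");s=env.sense()
p=sel(f,(100,120,15),(125,255,255),(0,0,640,400),(.1,.115));print(len(p),cv2.minAreaRect(p[:,:2].astype(np.float32)),s["eef_pos"],s["contact_force"])
f=env.grab_frame("scene");cv2.imwrite("pics/s2.png",cv2.resize(f["img"][100:270,130:400],None,fx=2.5,fy=2.5)[:,:,::-1])
E
```

```text
time: 5.95
eef_pos: [0.5299, -0.0227, 0.0622]
ee_rot: [1.912, 2.491, -0.0]
contact_force: [-2.0, -2.1, 13.0]
width: 0.008
finger_force: 6.4
3034 ((0.521864652633667, -0.0008157165721058846), (0.05073077231645584, 0.009459707885980606), 13.311851501464844) [ 0.52982305 -0.02247811  0.06223064] [-2.34575123 -2.08285445 13.97664436]
```

View pics/s2.png

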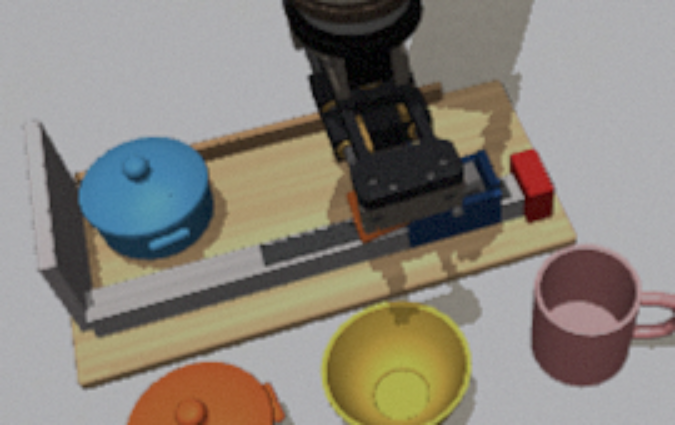

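The stop, with its front end at (500,200), is about 15–20 mm short of the red block at (530,185). The pot and crockery haven't moved. I'll go slowly for the last stretch.

```bash
python3 -m jog '0 0 0 -0.6 2.4 0 0;0 0 0 -0.6 2.4 0 0;0 0 0 -0.6 2.4 0 0;0 0 0 -0.5 1.9 0 0;0 0 0 -0.5 1.9 0 0'; python3 -m jog '0 0 0 -0.5 1.9 0 0;0 0 0 -0.5 1.9 0 0;0 0 0 0 0 0 0'
python3 - <<'E'
from plant import env
from h import *
f=env.grab_frame("wrist");s=env.sense()
p=sel(f,(100,120,15),(125,255,255),(0,0,640,400),(.1,.115));print(len(p),cv2.minAreaRect(p[:,:2].astype(np.float32)),s["eef_pos"],s["contact_force"])
E
```

```text
time: 6.55
eef_pos: [0.5272, -0.0119, 0.0622]
ee_rot: [1.912, 2.49, -0.0]
contact_force: [-2.0, -2.8, 12.0]
width: 0.003
finger_force: 6.2
time: 6.85
eef_pos: [0.5263, -0.0078, 0.0622]
ee_rot: [1.912, 2.491, 0.001]
contact_force: [-2.7, -2.1, 12.5]
width: 0.006
finger_force: 6.1
3045 ((0.5180668830871582, 0.014207335188984871), (0.05091289430856705, 0.009201652370393276), 13.326314926147461) [ 0.52625354 -0.00778766  0.06221659] [-2.0024248  -2.1420767  13.66769176]
```

```bash
python3 -m jog '0 0 0 -0.4 1.5 0 0;0 0 0 -0.4 1.5 0 0;0 0 0 -0.4 1.5 0 0;0 0 0 0 0 0 0'; python3 -m jog '0 0 0 -0.4 1.5 0 0;0 0 0 -0.4 1.5 0 0;0 0 0 0 0 0 0'
python3 - <<'E'
from plant import env
from h import *
f=env.grab_frame("wrist");s=env.sense()
p=sel(f,(100,120,15),(125,255,255),(0,0,640,400),(.1,.115));print(len(p),cv2.minAreaRect(p[:,:2].astype(np.float32)),s["eef_pos"],s["contact_force"])
E
```

```text
time: 7.3
eef_pos: [0.5252, -0.0033, 0.0622]
ee_rot: [1.912, 2.49, 0.001]
contact_force: [-2.5, -2.0, 11.5]
width: 0.007
finger_force: 6.0
time: 7.6
eef_pos: [0.5251, -0.0027, 0.0625]
ee_rot: [1.908, 2.488, -0.003]
contact_force: [-1.2, -10.4, 10.9]
width: 0.008
finger_force: 6.0
3034 ((0.5169375538825989, 0.018646933138370514), (0.05073237419128418, 0.00973007082939148), 13.793115615844727) [ 0.5251134  -0.00270264  0.0624724 ] [ -1.10116339 -10.04159955  10.05895777]
```

The tip has stalled, with the y reaction up to 10 N, so the stop should be at the end block. I'll check by eye before letting go.

Run:
```python
from plant import env
from h import *
a=env.grab_frame("scene")["img"][140:215,270:370];w=env.grab_frame("wrist")["img"][0:260,200:440]
cv2.imwrite("pics/e.png",np.hstack([cv2.resize(a,(400,300),interpolation=2),cv2.resize(w,(380,300))])[:,:,::-1])
```

```text
(no output)
```

View pics/e.png

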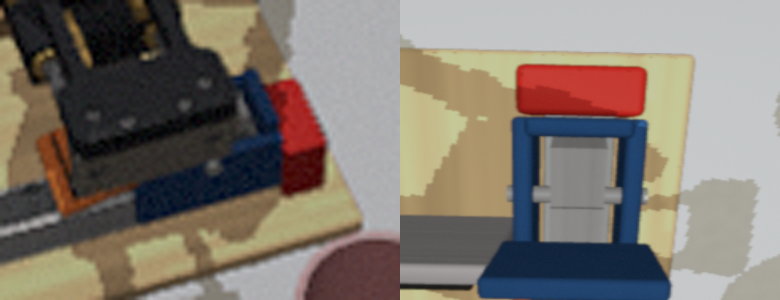

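The stop is against the red block: the scene view shows no gap at (280,150), and the wrist view shows the stop's frame touching the block. I'll lift straight up, back off once clear of the pad, then rise.

```bash
python3 -m jog '0 0 0 0 0 2 0;0 0 0 0 0 3 0;0 0 0 0 0 4 0;0 0 0 0 0 5 0;0 0 0 0 0 4 0;0 0 0 0 0 0 0;0 0 0 0.9 -3.9 0 0;0 0 0 0.9 -3.9 0 0;0 0 0 0 0 20 0;0 0 0 0 0 30 0;0 0 0 0 0 40 0;0 0 0 0 0 40 0;0 0 0 0 0 40 0;0 0 0 0 0 0 0;0 0 0 0 0 0 0'
python3 - <<'E'
from plant import env
from h import *
f=env.grab_frame("wrist");s=env.sense()
p=sel(f,(100,120,15),(125,255,255),(0,0,640,400),(.1,.115));print(len(p),cv2.minAreaRect(p[:,:2].astype(np.float32)),s["contact_force"])
a=env.grab_frame("scene")["img"][100:300,130:430]
cv2.imwrite("pics/f.png",cv2.resize(a,(750,500),interpolation=2)[:,:,::-1])
E
```

```text
time: 9.25
eef_pos: [0.5256, -0.0082, 0.2491]
ee_rot: [1.913, 2.49, 0.001]
contact_force: [0.9, -0.6, -0.4]
width: 0.007
finger_force: 0.0
495 ((0.5174155235290527, 0.018797365948557854), (0.04942745342850685, 0.008271836675703526), 13.387133598327637) [-0.74106063  0.1251503  -0.66930309]
```

View pics/f.png

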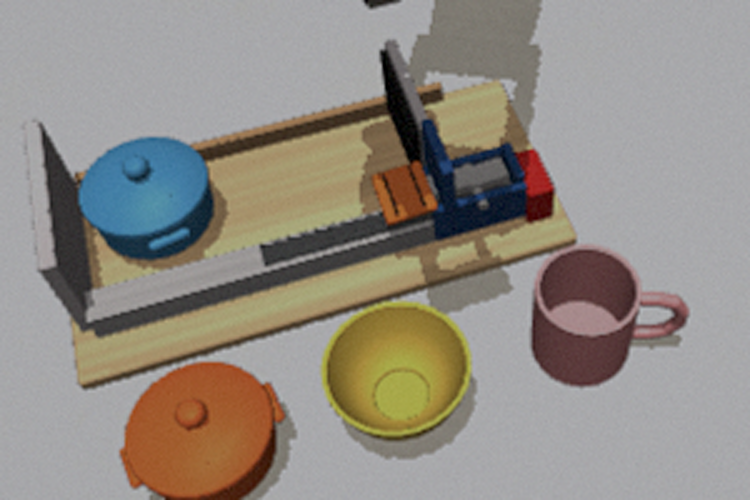

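The stop is still flush with the red block at (525,185), the release is up at (405,195), the arm is clear and everything else stands where it was. Handing in.

```bash
python3 -c "
from plant import env
print(env.job_done())"
```

```text
the job is handed in; nothing more can be done
None
```

The blue stop is fully home against the red end block with the release let go, the arm is clear, and the blue pot and crockery stand where they were; the job was handed in at about 9 s of the 38 s allowed.

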